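# Open a battery case whose hidden catch may be caught, and hold its lid up

## Task

A colleague needs both hands to take a pack out of the metal battery case. Take the case's lid by its bar handle and tug it up first, leaving the release knob alone, to learn whether the hidden catch has it: if it only rattles and stops dead, let go and pull the black release knob on the side of the case all the way toward the handle side; if it comes up freely, just carry on. Raise the lid about half-way (45 degrees) and finish while still holding it there steadily, without disturbing the things lying around.

Things in the scene. Friction and masses are not known exactly. Their poses are not given: they have to be found in the camera images.
- battery_case: bare-metal battery case fixed to the bench, 160 mm deep (own x) by 240 mm wide (own y) by 100 mm high, with a flat lid on top (top face 106 mm above the bench). Origin: centre of its underside. x points from the handle side (front) to the hinge side (back), y to its left, z up; it may be turned by up to 0.25 rad. A latch box sits on its right-hand (-y) wall: 120 mm long in x, reaching 60 mm out from the wall, its top 74 mm above the bench
- lid_handle (a point): centre of the lid's bar handle: a round bar 12 mm thick, 120 mm long, parallel to the case's y, held by an arm at each end 45 mm in front of the lid's front edge (209 mm from the hinge line); 108 mm above the bench when the lid is shut, so fingers can go down on both sides of it (33 mm free toward the case). Moves with the lid
- lid_hinge (a point): a point on the hinge line of the lid (middle of the case's back top edge, 100 mm above the bench); the line runs along the case's y
- lid (a joint): opening angle of the lid in rad: 0 shut, grows as the front edge rises, end stop at 1.2. The lid weighs 0.25 to 0.5 kg, turns freely and falls shut from any angle if let go. A hidden catch inside the case may or may not have it at the start (no sign of it outside): if caught, the lid rises only 0.03 to 0.05 rad (7 to 10 mm at the handle) and stops dead; if not, it comes up freely
- release (a joint): travel of the release knob in m: 0 at the start, 0.028 fully pulled. It slides along the case's -x (toward the handle side) with about 3 to 5 N and stays where it is left. Pulled all the way it draws the hidden catch clear, and the catch then stays clear
- release_knob (a point): centre of the gripping part of the release knob, an upright black plastic block 14 mm (x) by 26 mm (y) by 36 mm tall standing on top of the latch box; this point lies 20 mm above the latch box's top (94 mm above the bench), 34 mm out from the case's side wall. Moves with the knob
- bottle: bystander: small standing thread-locker bottle, 29 mm across, 82 mm tall; origin at the centre of its underside. Leave it alone
- tape: bystander: roll of tape, 72 mm across, 18 mm tall; origin at the centre of its underside. Leave it alone
- carton: bystander: small white part carton, 46 x 62 x 26 mm; origin at the centre of its underside. Leave it alone

How it is judged:
On the way, in this order (a step that is already met when the one before it is completed fails the run):
1. the lid is tugged up by its play or more while the release knob is still at home (value of joint lid above 0.012 rad and value of joint release below 0.004 m and contact force between the fingers and lid above 0.5 N), for 0.1 s.
2. the lid is past its catch, raised by the fingers (value of joint lid above 0.4 rad and contact force between the fingers and lid above 0.5 N), for 0.1 s.
At the end, for the whole second after the job is handed in: the gripper's fingers are holding the lid still (under 0.1 rad/s, contact force over 0.5 N) at an opening of 0.6 to 1.0 rad, nothing else propping it (value of joint lid between 0.6 and 1 rad and velocity of joint lid between -0.1 and 0.1 rad/s and contact force between the fingers and lid above 0.5 N and contact force between lid and bottle below 0.1 N and contact force between lid and tape below 0.1 N and contact force between lid and carton below 0.1 N); the arm keeps its last pose, push and grip.
It fails at once if the bottle is disturbed (moved over 25 mm) (distance of bottle from where it was at the start of the episode above 0.025 m).
It fails at once if the tape roll is disturbed (moved over 25 mm) (distance of tape from where it was at the start of the episode above 0.025 m).
It fails at once if the carton is disturbed (moved over 25 mm) (distance of carton from where it was at the start of the episode above 0.025 m).
It also fails if it takes over 64 s, if anything falls off the work surface, if the arm or the gripper's body presses on something with over 40 N, if the wrist force passes 120 N, or if a joint passes its speed limit or range.

## Robot

A 6-joint arm with a two-finger parallel gripper is mounted at the origin on a cart in front of the work surface, level with it; the furniture and walls round the work are solid. World frame = base frame: x ahead of the robot, y to its left, z up, the work surface at z = 0. Lengths are in m, angles in rad, forces in N, time in s.
With the tool pointing down it reaches from about 0.225 to 0.875 m from the base axis. Payload 3.4 kg.
Tool frame: the origin (TCP) lies between the finger pads; the fingertips stand 8 mm ahead of it and the grasp point (between the pads) lies 11 mm behind it; z points along the fingers, y is the line along which they close (so a half turn about z gives the same grasp; the last joint's range is limited). The gripper opens to 85 mm and grips with 20 to 120 N. Pads are 22 mm wide; open, the fingers measure 114 mm over their backs; the gripper's body (76 mm by 85 mm) begins 54 mm behind the grasp point. The pads swing forward as they close: fully open they stand 13 mm farther back than shut.
Start: joints at [-1.37, 0.276, 1.505, -0, 1.361, -0.121], TCP at [0.182, -0.546, 0.239] pointing down, gripper open.
Joint ranges: [-2.89, 2.89], [-0.75, 2.08], [0.22, 2.7], [-1.18, 4.32], [0.11, 2.71], [-2.7, 2.7]. Speed limits (rad/s): [2.57, 2.57, 3.14, 3.14, 3.14, 3.14].

## Interface

Orientations are given as a unit quaternion [w, x, y, z].
In Python, from rig import manip gives the robot as it stands.
- The arm moves only by the tool move_arm, never from a script. Its argument "deltas" is a list that holds one entry, the list of rows, each a list of 5 numbers: the shift along the tool's x, y, z normalised to -1 to 1, where 1 is 80 cm, then the turn about the tool's z normalised to -1 to 1, where 1 is 120 degrees, then the closure, from -1 (fully open) to 1 (shut). In form: [[[tx, ty, tz, twist, grip], ...]]. A call has 1 to 12 rows; each row is the pose to reach, as a shift and turn from the pose commanded when the call began, along the tool's axes at that moment; what a row does not reach only later rows make up. A row lasts 1/10 s, in which the tool goes at most 50 mm and 8.59 degrees, less where a joint would pass 70% of its speed; a pose out of reach is approached as far as the arm can. A call with a number of a shift or a turn outside -1 to 1 is refused whole. A call with a gripper value outside its range is refused whole. The fingers move at their own pace and stop on an object; "squeeze" is the grip in N (left out, the last holds). Time passes only in rows, so rows that repeat a pose let the fingers close. It gives the time, the measured TCP pose, the force, the opening and the grip force at its end, in the units of the state.
- manip.get_state(): the state, without advancing time (a new reading comes with each control period).
- manip.get_image(name): name is "scene" or "top" or "wrist"; returns the picture (384x512x3 uint8, red, green, blue); there is no depth.
- manip.camera_params(name): a dict with "fx", "fy", "cx", "cy" (pixels), "dist" ([k1, k2, p1, p2, k3] as OpenCV has them; the pictures are not rectified), "R" (3x3) and "t" (3): a world point X has camera coordinates R X + t; the wrist camera has in their place "tool_from_camera" (4x4, takes a point from camera to tool coordinates, whose origin is the TCP and whose axes are the flange's). Camera axes: x right, y down, z forward; pixel columns grow to the right and rows downward; lengths in m; the calibration is good to about 2 mm. A picture is of the moment at which its call begins: read the wrist's pose just before it. camera_params takes no time and is no camera call.
- manip.sign_off(): hands the job in; it is judged then, once.
The state is a dict: "clock": time; "qpos": joint angles; "qd": joint speeds; "effort": joint torques, N m; "position": TCP position; "ee_rot": TCP orientation; "contact_force": force on the tool from outside, world axes, zero at the start; "moment": the same for the moment, N m; "width": finger opening in m; "gripper_force": force on a finger pad.
Only numpy, scipy, OpenCV 4.12 (cv2) and the standard library are available. Lean on these libraries where they do the work, as an engineer would, in place of code of your own. Each camera call takes 0.05 s, during which the arm holds its last target. There are 200 camera calls.

## Working session

There is one attempt and no reset: what is moved stays moved. The work goes in short steps, Python scripts to look and compute and a tool call to move; the robot and the scene stay as the last step left them, time stands still between calls to the robot, and variables do not carry over. Pictures are saved under pics/ and viewed, at most 10 in all, crops included, and the job is handed in when it is done.

Besides the shell and the picture viewer there is one more tool, called after "Emit:" in YAML: its name, and indented under it one key for each argument. move_arm: Moves the arm, as the interface text tells. Scaled input: -1 to 1 covers 80 cm each way for a shift and 120 degrees each way for a turn. Its arguments: {"type":"object","properties":{"deltas":{"type":"array","items":{"type":"array","items":{"type":"array","items":{"type":"number","minimum":-1,"maximum":1}}}},"squeeze":{"type":"number"}},"required":["deltas"]}

```bash
mkdir -p pics; python3 - <<'E'
from rig import manip
import cv2
for n in("scene","top"):
    cv2.imwrite(f"pics/{n}0.png",manip.get_image(n)[:,:,::-1])
    p=manip.camera_params(n);print(n,p)
print(manip.camera_params("wrist"));print(manip.get_state())
E
```

```text
scene {'fx': 429.16576449033164, 'fy': 429.16576449033164, 'cx': 255.62726018722705, 'cy': 201.0127864202658, 'dist': array([-0.14974923,  0.        ,  0.        ,  0.        ,  0.        ]), 'R': array([[ 0.72580637, -0.68748799, -0.02377782],
       [-0.29413155, -0.27890773, -0.91416471],
       [ 0.62184544,  0.67050037, -0.40464492]]), 't': array([-0.37500885,  0.27471086,  0.9274066 ])}
top {'fx': 373.9609839262423, 'fy': 373.9609839262423, 'cx': 249.44329848228367, 'cy': 194.61155404754487, 'dist': array([-0.11159364,  0.        ,  0.        ,  0.        ,  0.        ]), 'R': array([[-0.0078749 , -0.99958216, -0.02781158],
       [-0.99432325,  0.01077867, -0.10585415],
       [ 0.10610969,  0.02682011, -0.99399266]]), 't': array([0.06208697, 0.57269129, 1.12241447])}
{'fx': 289.69615604677693, 'fy': 289.69615604677693, 'cx': 257.4557577655112, 'cy': 185.3598386490516, 'dist': array([0.01161726, 0.        , 0.        , 0.        , 0.        ]), 'tool_from_camera': array([[ 5.12936081e-04, -9.44513235e-01, -3.28472961e-01,
         8.52689994e-02],
       [ 9.99999709e-01,  2.9
[... 218 characters left out ...]
0e+00]])}
{'clock': 0.1, 'qpos': array([-1.36999710e+00,  2.76510565e-01,  1.50603771e+00,  3.93875656e-07,
        1.36072390e+00, -1.20998924e-01]), 'qd': array([-0.00066959, -0.00219913, -0.00236282, -0.00059871, -0.00016138,
       -0.00122929]), 'effort': array([ 1.83150805e-03, -4.17699587e+01, -2.46405655e+01, -2.74306076e-04,
        5.79411324e-03,  2.15067985e-06]), 'position': array([ 0.18175542, -0.54500858,  0.23852588]), 'ee_rot': array([-8.39102025e-04,  9.87083304e-01,  1.60205638e-01, -3.33053501e-05]), 'contact_force': array([ 0.25995277, -0.75394769,  0.39730225]), 'moment': array([-0.01531519,  0.0344479 , -0.00606964]), 'gripper_force': 0.0, 'width': 0.08517142678359298}
```

View pics/top0.png

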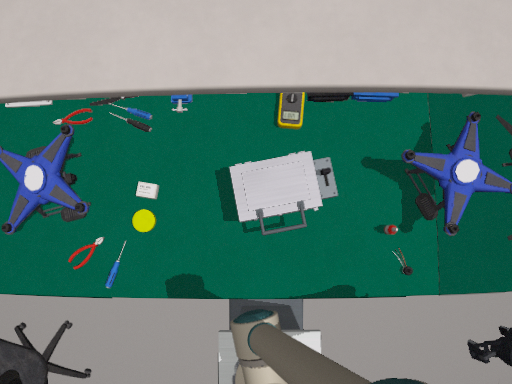

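View pics/scene0.png

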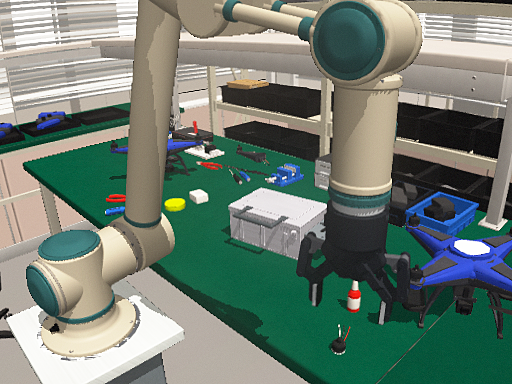

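The top view shows the case centred near (276,186), its bar handle from about (263,232) to (306,226), the knob near (325,176) and the bottle at (391,229). The tape is at (144,221) and the carton at (147,190). The scene view agrees. I'll measure on an enlarged crop.

```bash
cat > h.py <<'E'
import numpy as np, cv2
from rig import manip
from scipy.spatial.transform import Rotation as Ro
def cam(n,st=None):
    p=manip.camera_params(n);K=np.array([[p['fx'],0,p['cx']],[0,p['fy'],p['cy']],[0,0,1]])
    if n=='wrist':
        q=st['ee_rot'];T=np.eye(4);T[:3,:3]=Ro.from_quat([q[1],q[2],q[3],q[0]]).as_matrix();T[:3,3]=st['position']
        T=np.linalg.inv(T@p['tool_from_camera']);return K,p['dist'],T[:3,:3],T[:3,3]
    return K,p['dist'],p['R'],p['t']
def onplane(c,uv,z):
    K,d,R,t=c
    u=cv2.undistortPoints(np.array(uv,float).reshape(-1,1,2),K,d).reshape(-1,2)
    r=np.c_[u,np.ones(len(u))]@R;o=-R.T@t
    return o+r*((z-o[2])/r[:,2])[:,None]
def proj(c,X):
    K,d,R,t=c
    return cv2.projectPoints(np.array(X,float).reshape(-1,1,3),cv2.Rodrigues(R)[0],t,K,d)[0].reshape(-1,2)
E
python3 - <<'E'
from h import *
im=cv2.imread("pics/top0.png")
g=cv2.cvtColor(im,cv2.COLOR_BGR2HSV)
m=((g[...,1]<70)&(g[...,2]>120)).astype(np.uint8)*255
roi=np.zeros_like(m);roi[140:250,220:350]=255
m=cv2.morphologyEx(m&roi,cv2.MORPH_OPEN,np.ones((5,5),np.uint8))
c=max(cv2.findContours(m,0,2)[0],key=cv2.contourArea)
r=cv2.minAreaRect(c);b=cv2.boxPoints(r);print(b)
C=cam('top');P=onplane(C,b,.106);print(P)
for i in range(4):print(np.linalg.norm(P[i]-P[i-1]),np.arctan2(*(P[i]-P[i-1])[1::-1]))
cv2.imwrite("pics/c1.png",cv2.resize(im[145:245,222:347],None,fx=6,fy=6,interpolation=cv2.INTER_CUBIC))
E
```

```text
[[228.40701 164.63678]
 [328.30637 145.60834]
 [339.37857 203.73743]
 [239.47922 222.76587]]
[[ 0.65385079  0.11539264  0.106     ]
 [ 0.70705351 -0.17741399  0.106     ]
 [ 0.53606928 -0.20383643  0.106     ]
 [ 0.48445772  0.08390798  0.106     ]]
0.17229421313711926 0.18377038424252878
0.2976008327740949 -1.3910580399974317
0.17301373340270734 -2.9882740050386243
0.29233644534503767 1.748275082310685
```

View pics/c1.png

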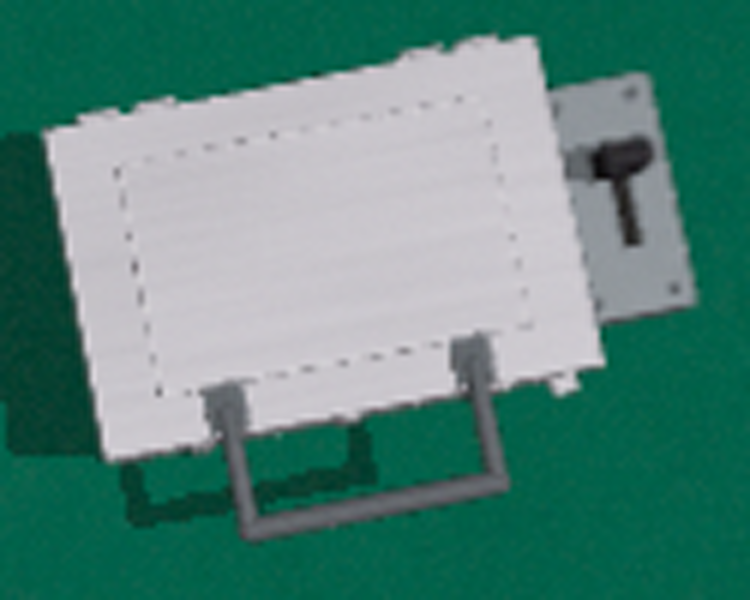

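The crop (6x, origin 222,145) shows the lid corners at (47,130), (535,38), (603,365) and (108,460). The bar ends are at (254,526) and (500,482), and the knob's top is about (625,158) with its slot running toward the handle side.

```bash
python3 - <<'E'
from h import *
C=cam('top')
def px(l):return (np.array(l,float)+.5)/6-.5+[222,145]
L=onplane(C,px([(47,130),(535,38),(603,365),(108,460)]),.106)
H=onplane(C,px([(254,526),(500,482)]),.112)
k=onplane(C,px([(625,158)]),.11)
print(L,[np.linalg.norm(L[i]-L[i-1]) for i in range(4)])
for a in ((0,1),(3,2)):
    d=L[a[0]]-L[a[1]];print('yaw',np.arctan2(-d[0],d[1]))
d=H[0]-H[1];yh=np.arctan2(-d[0],d[1]);print('H',H,np.linalg.norm(d),yh)
yaw=yh;ex=np.array([np.cos(yaw),np.sin(yaw),0]);ey=np.array([-ex[1],ex[0],0])
hc=H.mean(0);lc=L.mean(0);print('hc',hc,'lc',lc,'k',k,'lc-hc in case',(lc-hc)@ex,(lc-hc)@ey,'k-hc',(k-hc)@ex,(k-hc)@ey)
s=manip.get_state();q=s['ee_rot'];print(Ro.from_quat([q[1],q[2],q[3],q[0]]).as_matrix())
E
```

```text
[[ 0.64903276  0.1124466   0.106     ]
 [ 0.6916459  -0.12539155  0.106     ]
 [ 0.53180018 -0.1537361   0.106     ]
 [ 0.48879514  0.08358537  0.106     ]] [np.float64(0.16281605032108015), np.float64(0.24162547021015102), np.float64(0.16233935775853017), np.float64(0.2411864710982535)]
yaw 0.17728756024420333
yaw 0.17926480114014742
H [[ 0.45676308  0.014305    0.112     ]
 [ 0.47634953 -0.10240275  0.112     ]] 0.11833988261744906 0.16627528649813283
hc [ 0.46655631 -0.04404888  0.112     ] lc [ 0.59031849 -0.02077392  0.106     ] k [[ 0.63133984 -0.16662479  0.11      ]] lc-hc in case 0.1259075104320351 0.0024700501345490274 k-hc [0.1422233] [-0.14815871]
[[ 9.48668305e-01  3.16272565e-01 -3.34608060e-04]
 [ 3.16272676e-01 -9.48666899e-01  1.64585579e-03]
 [ 2.03107440e-04 -1.66719861e-03 -9.99998590e-01]]
```

Emit:
move_arm:
  deltas:
    - [[0.5335, -0.483, 0.03, -0.682, 0.15], [0.5335, -0.483, 0.03, -0.682, 0.15], [0.5335, -0.483, 0.03, -0.682, 0.15], [0.5335, -0.483, 0.03, -0.682, 0.15], [0.5335, -0.483, 0.03, -0.682, 0.15], [0.5335, -0.483, 0.03, -0.682, 0.15], [0.5335, -0.483, 0.03, -0.682, 0.15], [0.5335, -0.483, 0.03, -0.682, 0.15], [0.5335, -0.483, 0.03, -0.682, 0.15], [0.5335, -0.483, 0.03, -0.682, 0.15], [0.5335, -0.483, 0.03, -0.682, 0.15], [0.5335, -0.483, 0.03, -0.682, 0.15]]
  squeeze: 40

```text
clock: 1.3
position: [0.4655, -0.0406, 0.2149]
ee_rot: [-0.0, 0.64, 0.769, 0.001]
contact_force: [-0.5, -0.6, 0.2]
width: 0.0365
gripper_force: 0.0
```

```bash
python3 - <<'E'
from h import *
st=manip.get_state();im=manip.get_image("wrist")[:,:,::-1].copy()
C=cam('wrist',st);R=C[2]
q=st['ee_rot'];M=Ro.from_quat([q[1],q[2],q[3],q[0]]).as_matrix();print(st['position'],st['width'],M[:,1],np.arctan2(M[1,1],M[0,1]))
y=.178;ex=np.array([np.cos(y),np.sin(y),0]);ey=np.array([-ex[1],ex[0],0]);h=np.array([.4645,-.0435,.108])
for s in(-.06,0,.06):
    print(proj(C,h+s*ey))
cv2.imwrite("pics/w1.png",im)
E
```

```text
[ 0.46551389 -0.04057217  0.21491743] 0.036450273459770186 [9.83422411e-01 1.81329024e-01 3.83904280e-04] 0.18233772467910112
[[254.94900001 247.70163664]]
[[255.08641701 188.64941024]]
[[255.24371233 119.81965574]]
```

View pics/w1.png

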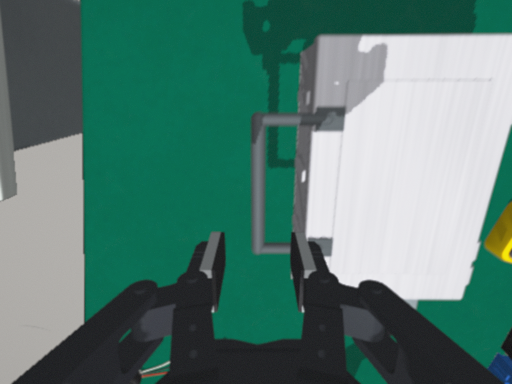

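The wrist view shows the bar upright in the picture at u≈258, v 115–252. The fingers straddle it evenly, with inner faces at 225 and 291. I'm descending.

Emit:
move_arm:
  deltas:
    - [[0, 0, 0.04, 0, 0.15], [0, 0, 0.08, 0, 0.15], [0, 0, 0.115, 0, 0.15], [0, 0, 0.138, 0, 0.15], [0, 0, 0.138, 0, 0.15]]

```text
clock: 1.85
position: [0.462, -0.0436, 0.1024]
ee_rot: [-0.003, 0.641, 0.768, -0.002]
contact_force: [-1.0, -0.3, -0.4]
width: 0.0366
gripper_force: 0.0
```

Emit:
move_arm:
  deltas:
    - [[0, 0, 0, 0, 0.5], [0, 0, 0, 0, 0.8], [0, 0, 0, 0, 0.8], [0, 0, 0, 0, 0.8], [0, 0, 0, 0, 0.8]]

```text
clock: 2.35
position: [0.4655, -0.0443, 0.1059]
ee_rot: [0.001, 0.641, 0.768, 0.001]
contact_force: [1.2, -0.3, 3.8]
width: 0.0104
gripper_force: 39.4
```

Emit:
move_arm:
  deltas:
    - [[0, 0, -0.004, 0, 0.8], [0, 0, -0.0075, 0, 0.8], [0, 0, -0.0075, 0, 0.8], [0, 0, -0.0075, 0, 0.8]]

```text
clock: 2.75
position: [0.4657, -0.0442, 0.1112]
ee_rot: [0.001, 0.641, 0.768, 0.001]
contact_force: [5.1, -0.6, -2.8]
width: 0.0101
gripper_force: 39.1
```

Emit:
move_arm:
  deltas:
    - [[0, 0, -0.004, 0, 0.8], [0, 0, -0.008, 0, 0.8], [0, 0, -0.01, 0, 0.8], [0, 0, -0.01, 0, 0.8]]

```text
clock: 3.15
position: [0.4663, -0.0441, 0.1192]
ee_rot: [0.001, 0.641, 0.768, 0.001]
contact_force: [6.7, -0.2, -3.9]
width: 0.0101
gripper_force: 39.0
```

Emit:
move_arm:
  deltas:
    - [[0, 0.0005, -0.006, 0, 0.8], [0, 0.001, -0.012, 0, 0.8], [0, 0.001, -0.012, 0, 0.8]]

```text
clock: 3.45
position: [0.4676, -0.0439, 0.1292]
ee_rot: [0.002, 0.641, 0.767, 0.001]
contact_force: [6.5, 0.5, -3.7]
width: 0.0102
gripper_force: 39.6
```

```bash
python3 - <<'E'
from h import *
print(manip.get_state())
im=manip.get_image("wrist")[:,:,::-1]
im2=manip.get_image("scene")[:,:,::-1][170:270,210:340]
cv2.imwrite("pics/w2.png",np.hstack([im[:,100:],cv2.resize(im2,(384,384))]) )
E
```

```text
{'clock': 3.45, 'qpos': array([-2.42682100e-01,  2.10456988e-01,  1.89619025e+00,  1.15737281e-03,
        1.03019419e+00, -4.22183038e-01]), 'qd': array([-0.00087169,  0.00513269,  0.00906967, -0.00113508, -0.01366706,
       -0.00096715]), 'effort': array([-3.94370751e-01, -3.53414619e+01, -1.75604385e+01, -4.89410944e-01,
        2.34363690e+00,  2.11862364e-02]), 'position': array([ 0.46763187, -0.04390808,  0.12917398]), 'ee_rot': array([0.00191859, 0.64110857, 0.76744636, 0.00148641]), 'contact_force': array([ 6.5181191 ,  0.45478154, -3.6515722 ]), 'moment': array([-0.0225001 , -1.04038409,  0.0666201 ]), 'gripper_force': 39.63692486286163, 'width': 0.010241883233977745}
```

View pics/w2.png

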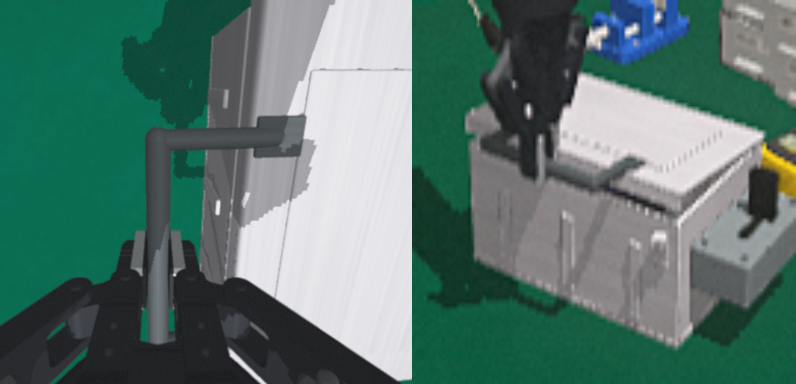

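The lid has come up about 0.11 rad with under 7 N of force and a visible gap in the scene view. It isn't caught, so the knob stays alone and I follow the arc.

Emit:
move_arm:
  deltas:
    - [[0, 0.003, -0.011, 0, 0.8], [0, 0.007, -0.0226, 0, 0.8], [0, 0.0105, -0.035, 0, 0.8], [0, 0.0144, -0.0476, 0, 0.8], [0, 0.019, -0.06, 0, 0.8], [0, 0.0243, -0.0719, 0, 0.8], [0, 0.03, -0.0835, 0, 0.8], [0, 0.0365, -0.0949, 0, 0.8], [0, 0.0365, -0.0949, 0, 0.8]]

```text
clock: 4.45
position: [0.4937, -0.039, 0.2056]
ee_rot: [-0.0, 0.641, 0.768, -0.001]
contact_force: [-1.4, -5.6, -0.5]
width: 0.0102
gripper_force: 39.2
```

Emit:
move_arm:
  deltas:
    - [[-0.0005, 0.007, -0.011, 0, 0.8], [-0.001, 0.0145, -0.0218, 0, 0.8], [-0.001, 0.0243, -0.034, 0, 0.8], [-0.001, 0.0348, -0.045, 0, 0.8], [-0.001, 0.0348, -0.045, 0, 0.8], [-0.001, 0.0348, -0.045, 0, 0.8], [-0.001, 0.0348, -0.045, 0, 0.8], [-0.001, 0.0348, -0.045, 0, 0.8]]

```text
clock: 5.25
position: [0.5185, -0.0345, 0.2411]
ee_rot: [-0.002, 0.641, 0.768, -0.002]
contact_force: [-6.8, -4.6, 5.0]
width: 0.0103
gripper_force: 39.3
```

```bash
python3 - <<'E'
from h import *
s=manip.get_state();print({k:np.round(s[k],4) for k in s})
im=manip.get_image("wrist")[:,:,::-1]
im2=manip.get_image("scene")[:,:,::-1][130:270,200:340]
cv2.imwrite("pics/w3.png",np.hstack([im[:,100:],cv2.resize(im2,(384,384))]) )
E
```

```text
{'clock': np.float64(5.25), 'qpos': array([-0.1991,  0.1948,  1.6115, -0.0018,  1.3414, -0.3783]), 'qd': array([ 0.0013,  0.0002,  0.001 ,  0.0003, -0.0001, -0.0009]), 'effort': array([  2.5564, -33.2438, -25.5864,   2.0686,  -2.2558,   0.039 ]), 'position': array([ 0.5185, -0.0345,  0.2411]), 'ee_rot': array([-0.0023,  0.6408,  0.7677, -0.0022]), 'contact_force': array([-6.8261, -4.6398,  4.9902]), 'moment': array([-0.7516,  1.2377,  0.0163]), 'gripper_force': np.float64(39.3104), 'width': np.float64(0.0103)}
```

View pics/w3.png

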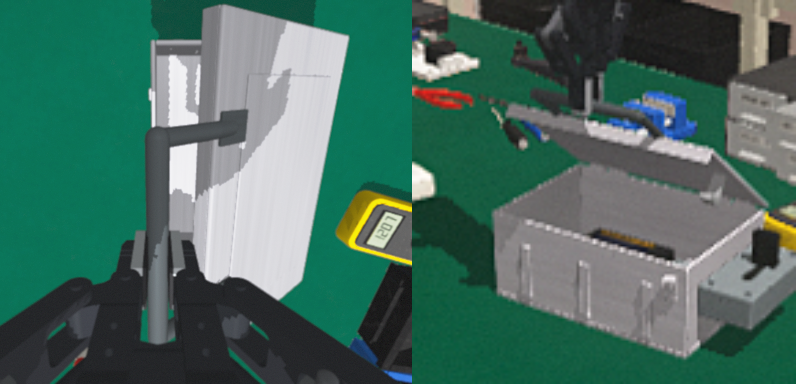

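The lid stands open at about 0.71 rad, with the bar held between the pads, the knob at home and nothing touching the lid. The arm is still, so I'm handing it in.

```bash
python3 -c "
from rig import manip
print(manip.sign_off())"
```

```text
the job is handed in; nothing more can be done
None
```

The tug showed the lid was not caught, so I left the release knob alone, raised the lid to about 0.71 rad (41°) and handed the job in with the gripper still holding it there. The interface gave no verdict.

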